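# Line up carved tiles on the carving board and bring the lamp over

## Robot

A 6-joint arm with a two-finger parallel gripper is mounted at the origin on the work surface. World frame = base frame: x ahead of the robot, y to its left, z up, the work surface at z = 0. Lengths are in mm, angles in rad, forces in N, time in s.
With the tool pointing down it reaches from about 300 to 775 mm from the base axis. Payload 14.6 kg.
Tool frame: the origin (TCP) lies on the centre line of the jaws, within the pads' length; the fingertips stand 8 mm ahead of it and the grasp point (between the pads) lies 11 mm behind it; z points along the fingers, y is the direction in which the jaws open and shut (so a half turn about z gives the same grasp; the last joint's range is limited). The gripper opens to 94 mm and grips with 3 to 60 N. Pads are 16 mm wide; open, the fingers measure 119 mm over their backs; the gripper's body (75 mm by 177 mm) begins 78 mm behind the grasp point.
Start: joints at [-0.067, 0.3, 1.521, -0, 1.321, -0.067], TCP at [549.99, -0.002, 213.446] pointing down, gripper open.
Joint ranges: [-3.03, 3.03], [-0.79, 2.21], [0.23, 2.52], [-1.04, 4.18], [0, 3.07], [-2.55, 2.55]. Speed limits (rad/s): [2.22, 2.22, 2.57, 3.14, 3.14, 3.14].

## Interface

Orientations are given as [roll, pitch, yaw] about the fixed x, y, z axes, in that order (R = Rz(yaw) Ry(pitch) Rx(roll)).
In Python, from cell import read_state, cams, manip gives the robot as it stands.
- The arm moves only by the shell command python3 -m handwheel 'ROWS' [OPENING] [FORCE]. ROWS is JSON, a list of rows, each a list of 4 numbers: the shift along the tool's x, y, z in m, then the turn about the tool's z in degrees. In form: [[dx, dy, dz, turn], ...]. A call has 1 to 5 rows; each row is the pose to reach, as a shift and turn from the pose measured when the call began, along the tool's axes at that moment; what a row does not reach only later rows make up. A row lasts 1/8 s, in which the tool goes at most 62.5 mm and 10.7 degrees, less where a joint would pass 70% of its speed; a pose out of reach is approached as far as the arm can. A call with a gripper value outside its range is refused whole. OPENING is the closure, from 0 (fully open) to 1 (shut), set as the call begins (- or left out, the last holds). The fingers move at their own pace and stop on an object; FORCE is the grip in N (left out, the last holds). Time passes only in rows, so rows that repeat a pose let the fingers close. It gives the time, the measured TCP pose, the force and the opening at its end, in the units of the state.
- read_state(): the state, without advancing time (a new reading comes with each control period).
- cams.camera(name): name is "scene" or "side" or "wrist"; returns the picture (420x560x3 uint8, red, green, blue); there is no depth.
- cams.get_calibration(name): a dict with "vertical_fov" (degrees; the focal length in pixels is half the picture's height over the tangent of half this angle, whatever the lens; pixels are square), "cx", "cy" (the principal point, pixels), "R" (3x3) and "t" (3): a world point X has camera coordinates R X + t. Camera axes: x right, y down, z forward; pixel columns grow to the right and rows downward; lengths in mm; the calibration is good to about 2 mm. A picture is of the moment at which its call begins: read the wrist's pose just before it. get_calibration takes no time and is no camera call; for the wrist camera it gives the pose at the moment of the call.
- manip.sign_off(): hands the job in, once; it reports no verdict.
The state is a dict: "clock": time; "joints": joint angles; "qd": joint speeds; "effort": joint torques, N m; "eef_pos": TCP position; "eef_rot": TCP orientation; "wrist_force": force on the tool from outside, world axes, zero at the start; "moment": the same for the moment, N m; "finger_gap": finger opening in mm.
Only numpy, scipy, OpenCV 4.12 (cv2) and the standard library are available. Lean on these libraries where they do the work, as an engineer would, in place of code of your own. Each camera call takes 0.05 s, during which the arm holds its last target. There are 200 camera calls.

## Task

Nudge the three carved square tiles on the carving board into one tight, straight row in its corner: all hard up against the long fence at the far edge, the first one also against the short end stop, and no gaps between neighbours. Then swing the stiff-jointed work lamp round by the black knob until its head is centred over the middle tile of the row, and leave it there. Do not disturb the chisel, the hammer or the jar.

Things in the scene. Friction and masses are not known exactly. Their poses are not given: they have to be found in the camera images.
- board: Fixed plywood board, 18 mm thick (upper face z = 18 mm). Origin at bench level; it spans x -200..130, y -205..265 mm. Dark wood fence along y at the far edge, 20 mm high above the board, working face x = 100 mm (y -195..255). Dark end stop at the -y end, 20 mm high, x 10..100, working face y = -170 mm. The lamp's upright post stands on the bench at x 200, y -330 mm.
- tile0: One of three identical carved square wooden tiles, 90 x 90 mm, 20 mm thick plus a low carved rosette and rim (22.5 mm in all), about 120 g, lying loose on the board. Origin: centre of the underside; z up, x and y along its edges (all four ways round are alike).
- tile1: One of three identical carved square wooden tiles, 90 x 90 mm, 20 mm thick plus a low carved rosette and rim (22.5 mm in all), about 120 g, lying loose on the board. Origin: centre of the underside; z up, x and y along its edges (all four ways round are alike).
- tile2: One of three identical carved square wooden tiles, 90 x 90 mm, 20 mm thick plus a low carved rosette and rim (22.5 mm in all), about 120 g, lying loose on the board. Origin: centre of the underside; z up, x and y along its edges (all four ways round are alike).
- slot0 (a point): Point on the board's upper face where the centre of the underside of the first (against the end stop) tile of the finished row belongs.
- slot1 (a point): Point on the board's upper face where the centre of the underside of the middle tile of the finished row belongs.
- slot2 (a point): Point on the board's upper face where the centre of the underside of the last (farthest from the end stop) tile of the finished row belongs.
- lamp_knob (a point): Point on the axis of the black upright knob (28 mm across) on top of the lamp head, 20 mm below its top; it is free for 45 mm down from the top. Seen from above it is the centre of the round grey head (110 mm across, underside 195 mm above the bench). The level arm swings stiffly about the post, 329 mm from the knob, about 3 N at the knob, and stays where left.
- chisel: Chisel with a wooden handle, 230 mm long, lying loose on the bench. Bystander. Origin: on the bench near mid-length; x along it.
- hammer: Hammer with a wooden handle lying loose on the bench. Bystander. x along it.
- jar: Amber glass jar with a metal lid, 70 mm in diameter, 80 mm tall, standing on the bench to the right of the board. Bystander. Origin: centre of the underside.
There are look-alikes about, which are no part of the job. What is shaped like the tile1 but orange is not meant.

How it is judged:
By the outcome, as a careful person would: the job done as asked, in the order asked, and still so for the second after the job is handed in, with the robot touching nothing.
It also fails if it takes over 72 s, if anything falls off the work surface, if the arm or the gripper's body presses on something with over 40 N, if the wrist force passes 120 N, or if a joint passes its speed limit or range.

## Working session

There is one attempt and no reset: what is moved stays moved. The work goes in short steps, Python scripts to look and compute and a shell command to move; the robot and the scene stay as the last step left them, time stands still between calls to the robot, and variables do not carry over. Pictures are saved under pics/ and viewed, about 8 in all and at most 12, crops included, and the job is handed in when it is done.

```bash
ls; mkdir -p pics
python3 - <<'E'
from cell import read_state,cams
import cv2,json
s=read_state();print(s)
for n in("scene","side"):
    c=cams.get_calibration(n);print(n,c)
    cv2.imwrite(f"pics/{n}0.png",cams.camera(n)[:,:,::-1])
E
```

```text
pics
{'clock': 0.0, 'joints': array([-6.65939708e-02,  3.00506887e-01,  1.52157709e+00,  5.48548681e-06,
        1.32071193e+00, -6.66264886e-02]), 'qd': array([ 9.25247141e-04, -4.97875894e-04, -7.86108995e-05, -6.83462841e-05,
        6.02161384e-04, -5.40658910e-04]), 'effort': array([-1.53750298e-03, -5.31805658e+01, -3.52735734e+01,  7.07558286e-02,
        2.43994006e-02, -4.79655944e-05]), 'eef_pos': array([5.49744400e+02, 1.88282419e-02, 2.12868389e+02]), 'eef_rot': array([-3.14039242e+00, -8.54106063e-05,  1.57082743e+00]), 'wrist_force': array([ 0.15914139,  0.15257701, -0.38530129]), 'moment': array([ 0.06449358, -0.04342364, -0.0185725 ]), 'finger_gap': 93.94824444981597}
scene {'vertical_fov': 48.48329557671022, 'cx': 273.2103810867819, 'cy': 212.99288521680813, 'R': array([[ 0.66566401,  0.74625085, -0.00104534],
       [ 0.63396239, -0.56623932, -0.52674921],
       [-0.39367896,  0.34997528, -0.85002011]]), 't': array([-279.24452595, -208.38025352, 1714.48434008])}
side {'vertical_fov': 42.12590386097472, 'cx': 277.6696065184029, 'cy': 208.24215256315483, 'R': array([[-0.8302769 , -0.55719747, -0.01308649],
       [-0.38932366,  0.59661104, -0.70177087],
       [ 0.3988325 , -0.57756926, -0.71228252]]), 't': array([ 380.10944102,  335.89980713, 1415.98585699])}
```

View pics/scene0.png

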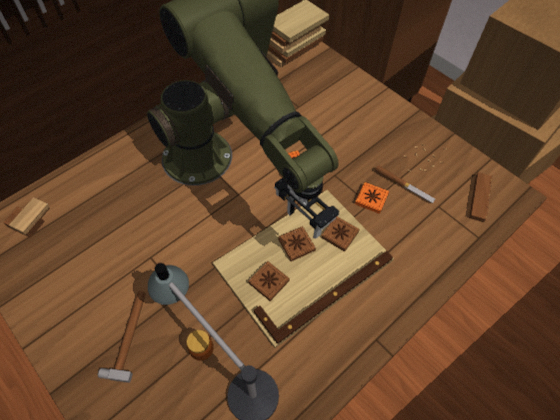

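View pics/side0.png

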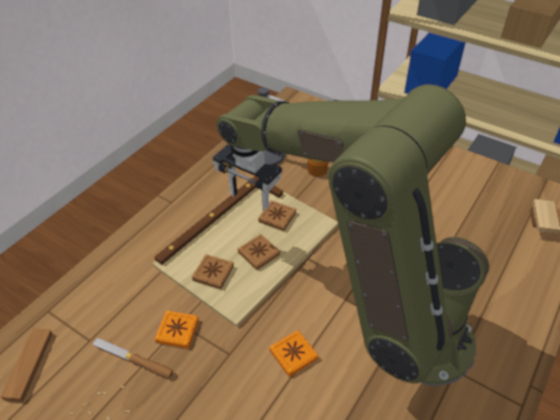

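The scene view shows three brown tiles at (269,281), (297,243) and (342,233). The orange look-alikes are at (373,196) and (295,154), off the board. The lamp knob is near (163,271), the jar at (200,344), the fence runs along (390,258)-(285,332), and the end stop is at about (268,320). Next I'll measure the board, tiles and knob.

```bash
cat > h.py <<'E'
import numpy as np,cv2
from cell import read_state,cams
def K(c): return 210/np.tan(np.radians(c["vertical_fov"])/2)
def ray(c,uv):
    uv=np.atleast_2d(uv).astype(float);f=K(c)
    d=np.c_[(uv[:,0]-c["cx"])/f,(uv[:,1]-c["cy"])/f,np.ones(len(uv))]@c["R"]
    return -c["R"].T@c["t"],d
def cast(c,uv,z):
    o,d=ray(c,uv);return o+d*((z-o[2])/d[:,2])[:,None]
def proj(c,X):
    p=np.atleast_2d(X)@c["R"].T+c["t"];return p[:,:2]/p[:,2:]*K(c)+[c["cx"],c["cy"]]
def tri(a,ua,b,ub):
    oa,da=ray(a,ua);ob,db=ray(b,ub);da=da[0];db=db[0]
    s=np.linalg.lstsq(np.c_[da,-db],ob-oa,rcond=None)[0]
    p,q=oa+s[0]*da,ob+s[1]*db;return (p+q)/2,np.linalg.norm(p-q)
E
python3 - <<'E'
from h import *
for n in("scene","side"):
    c=cams.get_calibration(n);im=cv2.imread(f"pics/{n}0.png");hsv=cv2.cvtColor(im,cv2.COLOR_BGR2HSV)
    pts={"scene":[(240,270),(320,270),(269,290),(330,295),(262,270),(200,290),(240,240)],"side":[(240,240),(290,250),(205,280),(190,235),(200,320)]}[n]
    print(n,[hsv[v,u].tolist() for u,v in pts])
    z=cv2.resize(im[180:350,130:410] if n=="scene" else im[130:330,130:370],None,fx=2.8,fy=2.8,interpolation=cv2.INTER_CUBIC)
    cv2.imwrite(f"pics/{n}0z.png",z); print(z.shape)
E
```

```text
scene [[20, 106, 171], [20, 101, 201], [12, 157, 125], [10, 162, 74], [11, 159, 122], [14, 145, 118], [13, 143, 130]]
(476, 784, 3)
side [[21, 79, 201], [21, 87, 146], [14, 141, 139], [13, 150, 92], [15, 127, 139]]
(560, 672, 3)
```

View pics/scene0z.png

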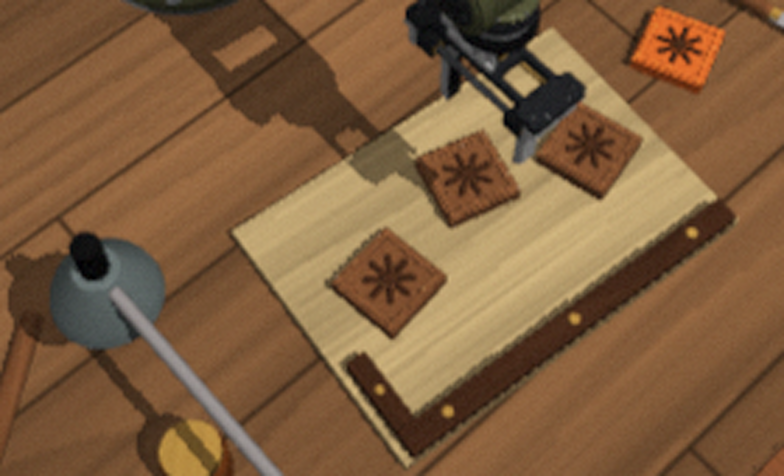

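The crop confirms that the three brown carved tiles lie on the board and that the look-alike is orange and off it. Next are board edges, tile silhouettes and the knob by mask.

Run:
```python
from h import *
def z2(p): return np.array(p)/2.8+[130,180]
c=cams.get_calibration("scene");cs=cams.get_calibration("side")
L,B,T=[cast(c,z2(p),18)[0] for p in[(232,233),(408,465),(555,30)]]
I=cast(c,z2((413,413)),38)[0];F=cast(c,z2((722,197)),38)[0]
print("corners",L,B,T,I,F);print(np.linalg.norm(B-L),np.linalg.norm(T-L))
a=(T-L)/np.linalg.norm(T-L);b=(B-L)/np.linalg.norm(B-L);print(np.degrees(np.arctan2(a[1],a[0]))-90,np.degrees(np.arctan2(b[1],b[0])), "fence",np.degrees(np.arctan2(*(F-I)[1::-1]))-90)
for n,cc in(("scene",c),("side",cs)):
    im=cv2.imread(f"pics/{n}0.png");h=cv2.cvtColor(im,cv2.COLOR_BGR2HSV)
    ply=cv2.inRange(h,(17,50,60),(28,135,255));ply=cv2.morphologyEx(ply,cv2.MORPH_OPEN,np.ones((3,3)))
    k,lab,st,ce=cv2.connectedComponentsWithStats(ply)
    for i in range(1,k):
        if st[i,4]>1500: print(n,"ply",st[i])
    seed={"scene":(240,270),"side":(240,240)}[n];m=(lab==lab[seed[1],seed[0]]).astype(np.uint8)
    hull=cv2.convexHull(max(cv2.findContours(m,0,2)[0],key=cv2.contourArea))
    q=cv2.approxPolyDP(hull,8,True)[:,0];print("hull",cast(cc,q,18)[:,:2].round(0).tolist())
    inn=np.zeros_like(m);cv2.fillConvexPoly(inn,hull,1)
    br=cv2.inRange(h,(4,110,30),(16,255,255));br=cv2.morphologyEx(br&(inn*255),cv2.MORPH_OPEN,np.ones((3,3)))
    for t in cv2.findContours(br,0,2)[0]:
        if cv2.contourArea(t)<300: continue
        w=cast(cc,cv2.convexHull(t)[:,0],29)[:,:2].astype(np.float32)
        M=cv2.moments(w);print(n,"blob",cv2.boundingRect(t),[round(M["m10"]/M["m00"]),round(M["m01"]/M["m00"])],cv2.minAreaRect(w))
# lamp head: circle of grey-blue
im=cv2.imread("pics/scene0.png");h=cv2.cvtColor(im,cv2.COLOR_BGR2HSV)
print(h[290,165],h[270,161],h[295,180])
b=cv2.inRange(im[255:290,150:185],(0,0,0),(45,45,45));ys,xs=np.nonzero(b);print("knob px",xs.min()+150,xs.max()+150,ys.min()+255,ys.max()+255)
top=z2((84,240))
print([cast(c,top,z)[0].round() for z in(220,245,270)])
```

```text
corners [ 389.51437357 -227.49648869   18.        ] [ 714.9480082  -253.95919085   18.        ] [436.31457752 239.68377939  18.        ] [ 682.92453417 -218.44855382   38.        ] [729.98583699 206.36396687  38.        ]
326.50777196200477 469.5185427298923
-5.720571522171227 -4.648789780268294 fence -6.321527335762255
scene ply [ 213  191  173  155 9076]
hull [[437.0, 238.0], [721.0, 209.0], [708.0, -258.0], [386.0, -225.0]]
scene blob (254, 269, 109, 74) [677, -120] ((708.874755859375, -85.95243835449219), (358.7862854003906, 120.18069458007812), 69.48155975341797)
scene blob (248, 262, 41, 38) [553, -138] ((552.9417114257812, -137.73094177246094), (94.21920013427734, 95.3644027709961), 6.353860855102539)
scene blob (279, 227, 37, 34) [516, 13] ((516.027587890625, 12.658740997314453), (96.29499816894531, 97.34324645996094), 73.47266387939453)
scene blob (321, 217, 38, 33) [582, 143] ((581.4794921875, 143.78628540039062), (94.9769287109375, 99.0370864868164), 13.90786075592041)
side ply [ 388    0  172   67 5172]
side ply [ 448   71  112  106 6220]
side ply [  152   188   187   139 10506]
hull [[391.0, -231.0], [419.0, 248.0], [749.0, 217.0], [689.0, -204.0]]
side blob (193, 256, 40, 32) [580, 147] ((580.1346435546875, 146.4338836669922), (93.16342163085938, 96.99424743652344), 12.977903366088867)
side blob (239, 235, 41, 34) [513, 16] ((513.3563842773438, 16.187885284423828), (93.00101470947266, 98.25260162353516), 73.97932434082031)
side blob (157, 215, 62, 48) [720, 101] ((714.8367309570312, 86.10138702392578), (241.28646850585938, 26.819643020629883), 80.89803314208984)
side blob (259, 202, 36, 28) [550, -135] ((550.66259765625, -135.25967407226562), (93.65704345703125, 98.20712280273438), 7.085692405700684)
[90 26 89] [30 24 21] [  5  10 150]
knob px 155 168 264 279
[array([ 393., -380.,  220.]), array([ 407., -383.,  245.]), array([ 420., -385.,  270.])]
```

```bash
python3 -m handwheel '[[0,0,-0.02,10],[0,0,-0.04,20],[0,0,-0.06,30],[0,0,-0.08,40],[0,0,-0.1,50]]' 0.45 20
python3 -m handwheel '[[0,0,0,10],[0,0,0,20],[0,0,0,30],[0,0,0,40],[0,0,0,45.5]]'
python3 -m handwheel '[[0,0,0,0],[0,0,0,0]]'
python3 - <<'E'
from h import *
s=read_state();print(s['eef_pos'],np.degrees(s['eef_rot']),s['finger_gap'],s['clock'])
for n in("wrist","scene","side"):
    c=cams.get_calibration(n);np.save(f"pics/{n}1.npy",c,allow_pickle=True)
    if n=="wrist":print(c,-c["R"].T@c["t"])
    cv2.imwrite(f"pics/{n}1.png",cams.camera(n)[:,:,::-1])
E
```

```text
clock: 0.72
eef_pos: [549.8, 0.0, 313.3]
eef_rot: [-3.14, 0.001, 0.692]
wrist_force: [-0.3, -0.6, 0.2]
finger_gap: 52.2
clock: 1.35
eef_pos: [549.6, 0.0, 312.9]
eef_rot: [3.142, 0.002, -0.106]
wrist_force: [-0.7, -0.2, -0.2]
finger_gap: 51.5
clock: 1.6
eef_pos: [549.6, 0.0, 312.7]
eef_rot: [3.141, 0.003, -0.104]
wrist_force: [0.7, -0.3, 0.6]
finger_gap: 51.4
[5.49588912e+02 2.19862035e-02 3.12705207e+02] [ 1.79994291e+02  1.64760823e-01 -5.95777631e+00] 51.433914790530835 1.6
{'vertical_fov': 59.0715283829122, 'cx': 282.78552013381545, 'cy': 215.17485256790178, 'R': array([[-1.03205402e-01, -9.94659959e-01,  4.59685626e-04],
       [-9.57885325e-01,  9.95141684e-02,  2.69355963e-01],
       [-2.67963337e-01,  2.73586642e-02, -9.63040577e-01]]), 't': array([ 56.33826841, 472.20738046, 633.47096311])} [627.88192647  -8.28482442 482.84047039]
```

View pics/wrist1.png

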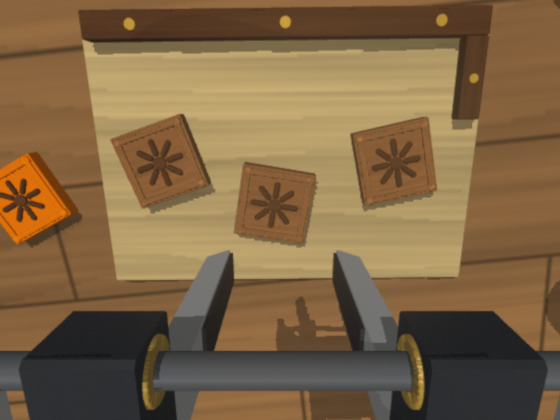

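The wrist view shows the three tiles at (395,162), (275,203) and (161,161), the fence along the top at row 25, and the end stop at (472,75). Now I'll get precise positions from it.

```bash
cat > wf.py <<'E'
from h import *
def lines(c,im):
    h=cv2.cvtColor(im,cv2.COLOR_BGR2HSV)
    return h,cv2.morphologyEx(cv2.inRange(h,(17,40,60),(30,150,255)),cv2.MORPH_OPEN,np.ones((3,3)))
def fit(P):  # world 2D line
    P=np.array(P,np.float32);v=cv2.fitLine(P,cv2.DIST_HUBER,0,.01,.01).ravel();return v
def tiles(c,im,minA=2000):
    h,ply=lines(c,im);out=[]
    br=cv2.inRange(h,(3,90,25),(16,215,190));br[:50]=br[:50]
    m=cv2.morphologyEx(br,cv2.MORPH_OPEN,np.ones((5,5)))
    return m
E
python3 - <<'E'
from wf import *
c=np.load("pics/wrist1.npy",allow_pickle=True).item();im=cv2.imread("pics/wrist1.png");h,ply=lines(c,im)
g=lambda U,z:cast(c,U,z)[:,:2]
Lp=[];Rp=[];Bp=[];Fp=[]
for v in range(60,245):
    xs=np.nonzero(ply[v,80:520])[0]+80
    Lp.append((xs.min()-.5,v))
    if v>130: Rp.append((xs.max()+.5,v))
for u in list(range(135,165))+list(range(250,320))+list(range(390,445)):
    ys=np.nonzero(ply[150:,u])[0]+150
    Bp.append((u,ys.max()+.5))
for u in range(110,440):
    dark=h[:60,u,2].astype(int); 
    Fp.append((u,np.nonzero(ply[:150,u])[0].min()-.5))
for n,P,z in(("L",Lp,18),("R",Rp,18),("B",Bp,18),("F18",Fp,18),("F38",Fp,38)):
    v=fit(g(np.array(P),z));d=v[:2]*np.sign(v[1] if n[0] in"BF" else v[0]);print(n,v[2:],np.degrees(np.arctan2(d[1],d[0]))-(90 if n[0] in"BF" else 0))
print("F profile",h[25:60,290].tolist())
# tiles
br=cv2.inRange(h,(3,100,25),(16,225,200));br[:60]=0;br[:, :100]=0;br[245:]=0
br[:,440:]=0
br=cv2.morphologyEx(br,cv2.MORPH_OPEN,np.ones((5,5)))
for t in cv2.findContours(br,0,2)[0]:
    if cv2.contourArea(t)<2000: continue
    for z in (29,40.5):
        w=g(cv2.convexHull(t)[:,0],z).astype(np.float32);print(z,cv2.minAreaRect(w),cv2.boundingRect(t))
E
```

```text
L [600.9089  225.87558] -5.305818
R [ 509.14523 -236.10703] -5.232087
B [402.94873 -40.52135] -5.1867065
F18 [711.0804    19.904772] -5.2792816
F38 [707.50073   18.691898] -5.279297
F profile [[17, 162, 123], [15, 154, 106], [13, 147, 97], [13, 145, 95], [13, 146, 94], [13, 144, 92], [14, 149, 91], [14, 149, 89], [13, 142, 88], [13, 141, 83], [13, 139, 79], [15, 143, 68], [16, 125, 59], [16, 123, 58], [17, 113, 72], [19, 107, 100], [20, 105, 121], [21, 105, 122], [20, 104, 123], [21, 106, 123], [20, 106, 123], [20, 104, 123], [20, 106, 123], [19, 105, 122], [20, 106, 123], [20, 106, 125], [20, 104, 144], [20, 107, 177], [20, 107, 190], [20, 107, 190], [20, 107, 186], [20, 107, 181], [21, 108, 173], [20, 106, 168], [20, 107, 167]]
29 ((517.248291015625, 14.228946685791016), (91.05199432373047, 93.1586685180664), 74.32809448242188) (235, 163, 81, 80)
40.5 ((520.0516967773438, 13.658439636230469), (88.74478912353516, 90.7980728149414), 74.328125) (235, 163, 81, 80)
29 ((554.1318969726562, -137.97299194335938), (92.1793212890625, 92.98664855957031), 6.861758708953857) (352, 117, 84, 88)
40.5 ((556.000732421875, -134.686767578125), (89.84358978271484, 90.63041687011719), 6.861756801605225) (352, 117, 84, 88)
29 ((584.0843505859375, 145.30215454101562), (90.8166275024414, 94.3705825805664), 13.186446189880371) (112, 115, 97, 92)
40.5 ((585.1941528320312, 141.41038513183594), (88.51541900634766, 91.97930908203125), 13.186473846435547) (112, 115, 97, 92)
```

Board yaw is about -5.25° and the origin is about (604.4, -39.8). Its measured span of 301 by 468 mm agrees with the given 300 by 470. In the board frame the tiles are A(-41,-102), B(-92,46) and C(-38,182). I'll push A to the fence first.

```bash
python3 -m handwheel '[[-0.012,0.027,0.05,-0.7],[-0.024,0.055,0.1,-0.7],[-0.036,0.082,0.15,-0.7],[-0.048,0.11,0.2,-0.7],[-0.060,0.1366,0.24,-0.7]]'
cat > st.py <<'E'
from h import *
s=read_state();p=s['eef_pos'];a=np.radians(-5.25);ex=np.array([np.cos(a),np.sin(a)]);ey=np.array([-np.sin(a),np.cos(a)]);r=p[:2]-[604.4,-39.8]
print("board",round(r@ex,1),round(r@ey,1),"z",round(p[2],1),"yaw-rel",round(np.degrees(s['eef_rot'][2])+5.25,2),"F",s['wrist_force'].round(1),"t",round(s['clock'],2))
E
python3 st.py
```

```text
clock: 2.38
eef_pos: [474.1, -130.2, 71.4]
eef_rot: [-3.142, 0.003, -0.092]
wrist_force: [-0.1, 0.8, 0.5]
finger_gap: 51.5
board -121.5 -101.9 z 71.4 yaw-rel -0.01 F [-0.1  0.8  0.5] t 2.38
```

```bash
python3 -m handwheel '[[0,0,0.04,0],[0,0,0.04,0]]'
python3 -m handwheel '[[0.015,0,0,0],[0.03,0,0,0],[0.045,0,0,0],[0.06,0,0,0],[0.075,0,0,0]]'
python3 st.py
python3 -m handwheel '[[0.012,0,0,0],[0.024,0,0,0],[0.034,0,0,0],[0.041,0,0,0],[0.044,0,0,0]]'
python3 st.py
```

```text
clock: 2.62
eef_pos: [473.0, -130.1, 29.8]
eef_rot: [-3.141, 0.006, -0.092]
wrist_force: [0.6, -0.0, 0.4]
finger_gap: 52.1
clock: 3.25
eef_pos: [548.7, -136.8, 31.0]
eef_rot: [-3.141, 0.005, -0.091]
wrist_force: [-1.5, 0.2, 1.3]
finger_gap: 51.6
board -46.6 -101.6 z 31.0 yaw-rel 0.05 F [-1.5  0.2  1.3] t 3.25
clock: 3.88
eef_pos: [592.7, -140.8, 30.8]
eef_rot: [-3.141, 0.006, -0.091]
wrist_force: [-2.0, 0.0, 0.7]
finger_gap: 51.9
board -2.4 -101.6 z 30.8 yaw-rel 0.05 F [-2.   0.   0.7] t 3.88
```

```bash
python3 -m handwheel '[[0.0015,0,0,0],[0.003,0,0,0],[0.0045,0,0,0]]';python3 st.py
python3 -m handwheel '[[0.0015,0,0,0],[0.003,0,0,0],[0.0045,0,0,0]]';python3 st.py
```

```text
clock: 4.25
eef_pos: [594.7, -140.8, 30.7]
eef_rot: [-3.14, 0.013, -0.091]
wrist_force: [-27.3, 3.7, 19.2]
finger_gap: 51.7
board -0.4 -101.5 z 30.7 yaw-rel 0.05 F [-27.3   3.7  19.2] t 4.25
clock: 4.62
eef_pos: [594.8, -140.8, 30.7]
eef_rot: [-3.139, 0.024, -0.091]
wrist_force: [-44.6, 5.0, 32.1]
finger_gap: 52.0
board -0.3 -101.5 z 30.7 yaw-rel 0.04 F [-44.6   5.   32.1] t 4.62
```

A is against the fence, with contact at TCP bx≈-0.4. Next I'll push B.

```bash
python3 -m handwheel '[[-0.012,0,0,0],[-0.03,0,-0.04,0],[-0.08,-0.04,-0.04,0],[-0.12,-0.08,-0.04,0],[-0.155,-0.12,-0.04,0]]'
python3 -m handwheel '[[-0.006,-0.027,0,0],[-0.006,-0.027,0,0]]';python3 st.py
```

```text
clock: 5.25
eef_pos: [451.0, -6.3, 75.0]
eef_rot: [-3.139, 0.024, -0.091]
wrist_force: [1.2, 0.9, -0.1]
finger_gap: 51.4
clock: 5.5
eef_pos: [447.3, 22.3, 75.5]
eef_rot: [-3.139, 0.023, -0.089]
wrist_force: [0.2, -0.2, -0.0]
finger_gap: 51.8
board -162.1 47.5 z 75.5 yaw-rel 0.14 F [ 0.2 -0.2 -0. ] t 5.5
```

```bash
python3 -m handwheel '[[0,0.002,0.042,0],[0,0.002,0.042,0],[0.012,0.002,0.042,0],[0.026,0.002,0.0415,0],[0.040,0.002,0.041,0]]';python3 st.py
python3 -m handwheel '[[0.015,0,-0.0004,0],[0.03,0,-0.0007,0],[0.045,0,-0.001,0],[0.06,0,-0.0014,0],[0.074,0,-0.0017,0]]'
python3 st.py
```

```text
clock: 6.12
eef_pos: [488.0, 16.4, 35.2]
eef_rot: [-3.139, 0.021, -0.09]
wrist_force: [-0.2, 0.2, -0.0]
finger_gap: 51.6
board -121.0 45.3 z 35.2 yaw-rel 0.12 F [-0.2  0.2 -0. ] t 6.12
clock: 6.75
eef_pos: [563.7, 9.2, 37.0]
eef_rot: [-3.139, 0.019, -0.09]
wrist_force: [-0.4, 0.4, 0.8]
finger_gap: 51.6
board -45.0 45.1 z 37.0 yaw-rel 0.09 F [-0.4  0.4  0.8] t 6.75
```

```bash
python3 -m handwheel '[[0.014,0,-0.0004,0],[0.026,0,-0.0007,0],[0.036,0,-0.001,0],[0.042,0,-0.001,0],[0.045,0,-0.001,0]]';python3 st.py
```

```text
clock: 7.38
eef_pos: [608.3, 5.2, 37.1]
eef_rot: [-3.139, 0.02, -0.09]
wrist_force: [-15.9, 0.9, 12.1]
finger_gap: 51.7
board -0.3 45.2 z 37.1 yaw-rel 0.1 F [-15.9   0.9  12.1] t 7.38
```

```bash
python3 -m handwheel '[[-0.012,0,0,0],[-0.025,0,-0.035,0],[-0.06,-0.045,-0.035,0],[-0.09,-0.09,-0.035,0],[-0.118,-0.136,-0.035,0]]'
python3 -m handwheel '[[0,0,0,0]]'; python3 st.py
```

```text
clock: 8.0
eef_pos: [502.7, 152.4, 75.1]
eef_rot: [-3.139, 0.019, -0.09]
wrist_force: [0.3, 0.8, 0.0]
finger_gap: 51.8
clock: 8.12
eef_pos: [501.4, 154.8, 75.4]
eef_rot: [-3.138, 0.019, -0.087]
wrist_force: [0.4, -0.4, 1.1]
finger_gap: 51.6
board -120.4 184.4 z 75.4 yaw-rel 0.29 F [ 0.4 -0.4  1.1] t 8.12
```

```bash
python3 -m handwheel '[[0,0.003,0.045,0],[0,0.003,0.044,0],[0.012,0.003,0.043,0.3],[0.026,0.003,0.043,0.3],[0.040,0.003,0.043,0.3]]'
python3 -m handwheel '[[0.015,0,-0.0003,0],[0.03,0,-0.0006,0],[0.044,0,-0.001,0],[0.058,0,-0.0014,0],[0.068,0,-0.0017,0]]'
python3 st.py
python3 -m handwheel '[[0.005,0,0,0],[0.009,0,0,0],[0.012,0,0,0],[0.014,0,0,0]]';python3 st.py
```

```text
clock: 8.75
eef_pos: [541.9, 148.1, 33.2]
eef_rot: [-3.138, 0.018, -0.093]
wrist_force: [-0.1, 0.6, -0.2]
finger_gap: 51.6
clock: 9.38
eef_pos: [611.2, 141.3, 34.9]
eef_rot: [-3.138, 0.017, -0.094]
wrist_force: [-1.2, 1.2, 0.5]
finger_gap: 51.7
board -9.8 180.9 z 34.9 yaw-rel -0.11 F [-1.2  1.2  0.5] t 9.38
clock: 9.88
eef_pos: [621.2, 140.2, 34.9]
eef_rot: [-3.14, 0.027, -0.093]
wrist_force: [-42.2, -1.2, 28.8]
finger_gap: 51.8
board 0.2 180.8 z 34.9 yaw-rel -0.1 F [-42.2  -1.2  28.8] t 9.88
```

```bash
python3 -m handwheel '[[-0.012,0,-0.01,0],[-0.012,-0.02,-0.05,-10],[0.01,-0.04,-0.05,-20],[0.03,-0.06,-0.05,-30],[0.051,-0.0715,-0.05,-40]]'
python3 -m handwheel '[[0,0,0,-10],[0,0,0,-20],[0,0,0,-30],[0,0,0,-40],[0,0,0,-50]]'
python3 -m handwheel '[[0,0,0,0]]'; python3 st.py
```

```text
clock: 10.5
eef_pos: [680.5, 207.4, 83.8]
eef_rot: [-3.122, 0.019, 0.612]
wrist_force: [-0.9, 0.1, -0.4]
finger_gap: 51.3
clock: 11.12
eef_pos: [680.4, 207.5, 83.9]
eef_rot: [-3.114, -0.002, 1.49]
wrist_force: [0.0, 0.1, 1.3]
finger_gap: 51.6
clock: 11.25
eef_pos: [680.4, 207.5, 84.0]
eef_rot: [-3.114, -0.002, 1.489]
wrist_force: [0.1, -0.1, -0.2]
finger_gap: 51.7
board 53.0 253.2 z 84.0 yaw-rel 90.58 F [ 0.1 -0.1 -0.2] t 11.25
```

```bash
python3 -m handwheel '[[0,-0.002,0.03,0.6],[0,-0.002,0.052,0.6],[-0.012,-0.002,0.052,0.6],[-0.024,-0.002,0.052,0.6],[-0.036,-0.002,0.052,0.6]]';python3 st.py
python3 -m handwheel '[[-0.012,0,0,0],[-0.024,0,0,0],[-0.036,0,0,0],[-0.048,0,0,0],[-0.06,0,0,0]]';python3 st.py
python3 -m handwheel '[[-0.01,0,0,0],[-0.02,0,0,0],[-0.026,0,0,0],[-0.03,0,0,0],[-0.034,0,0,0]]';python3 st.py
```

```text
clock: 11.88
eef_pos: [674.6, 171.0, 33.3]
eef_rot: [-3.116, -0.003, 1.478]
wrist_force: [-0.0, 0.9, 0.5]
finger_gap: 51.7
board 50.7 216.3 z 33.3 yaw-rel 89.92 F [-0.   0.9  0.5] t 11.88
clock: 12.5
eef_pos: [669.0, 110.5, 33.1]
eef_rot: [-3.116, -0.003, 1.478]
wrist_force: [-0.0, 1.4, 1.3]
finger_gap: 51.7
board 50.6 155.6 z 33.1 yaw-rel 89.92 F [-0.   1.4  1.3] t 12.5
clock: 13.12
eef_pos: [665.8, 76.7, 33.1]
eef_rot: [-3.116, -0.003, 1.478]
wrist_force: [0.6, 3.4, 1.7]
finger_gap: 51.7
board 50.5 121.6 z 33.1 yaw-rel 89.94 F [0.6 3.4 1.7] t 13.12
```

```bash
python3 -m handwheel '[[-0.003,0,0,0],[-0.006,0,0,0],[-0.009,0,0,0],[-0.0105,0,0,0]]';python3 st.py
python3 -m handwheel '[[-0.0015,0,0,0],[-0.003,0,0,0],[-0.0045,0,0,0]]';python3 st.py
```

```text
clock: 13.62
eef_pos: [664.9, 66.1, 33.0]
eef_rot: [-3.116, -0.003, 1.478]
wrist_force: [-0.3, 3.0, 1.3]
finger_gap: 51.4
board 50.5 111.0 z 33.0 yaw-rel 89.94 F [-0.3  3.   1.3] t 13.62
clock: 14.0
eef_pos: [664.7, 64.6, 33.2]
eef_rot: [-3.117, -0.007, 1.479]
wrist_force: [3.8, 26.1, 0.3]
finger_gap: 51.5
board 50.5 109.5 z 33.2 yaw-rel 89.98 F [ 3.8 26.1  0.3] t 14.0
```

```bash
python3 -m handwheel '[[0.01,0,0,0],[0.01,0,-0.05,10],[-0.03,-0.03,-0.1,20],[-0.08,-0.06,-0.15,30],[-0.12,-0.09,-0.19,40]]'
python3 -m handwheel '[[0,0,0,10],[0,0,0,20],[0,0,0,30],[0,0,0,40],[0,0,0,50]]'
python3 -m handwheel '[[0,0,0,0]]'; python3 st.py
python3 - <<'E'
from h import *
c=cams.get_calibration("wrist");im=cams.camera("wrist")[:,:,::-1].copy();cv2.imwrite("pics/wrist2.png",im);np.save("pics/wrist2.npy",c,allow_pickle=True)
E
```

```text
clock: 14.62
eef_pos: [579.2, -35.6, 210.3]
eef_rot: [-3.118, 0.011, 0.775]
wrist_force: [0.1, -0.5, 0.9]
finger_gap: 51.7
clock: 15.25
eef_pos: [579.0, -35.8, 210.1]
eef_rot: [-3.136, 0.025, -0.104]
wrist_force: [-0.0, -0.5, 0.3]
finger_gap: 52.0
clock: 15.38
eef_pos: [578.9, -36.1, 210.0]
eef_rot: [-3.136, 0.026, -0.103]
wrist_force: [0.1, -0.2, 0.8]
finger_gap: 51.3
board -25.7 1.4 z 210.0 yaw-rel -0.65 F [ 0.1 -0.2  0.8] t 15.38
```

View pics/wrist2.png

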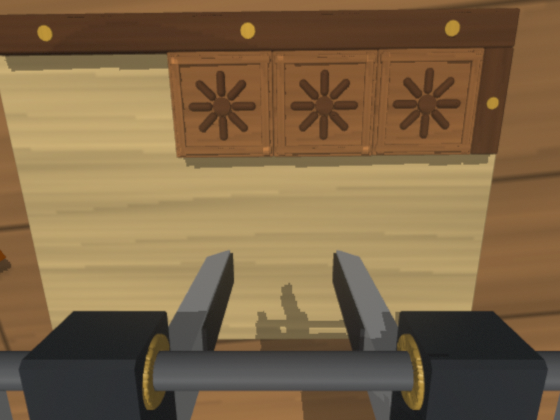

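The three tiles form a tight row at the fence and end stop, with centres at (222,105), (324,104) and (427,102). I'll press each one to the fence once more.

```bash
python3 -m handwheel '[[0.002,-0.02,0.05,-0.65],[0.004,-0.04,0.1,-0.65],[0.008,-0.054,0.15,-0.65],[0.008,-0.054,0.176,-0.65],[0.008,-0.054,0.176,-0.65]]';python3 st.py
python3 -m handwheel '[[0.005,0,0,0],[0.01,0,0,0],[0.014,0,0,0],[0.017,0,0,0],[0.019,0,0,0]]';python3 st.py
```

```text
clock: 16.05
eef_pos: [586.8, 18.3, 32.4]
eef_rot: [-3.136, 0.029, -0.086]
wrist_force: [0.2, 1.1, -0.1]
finger_gap: 51.7
board -22.9 56.3 z 32.4 yaw-rel 0.33 F [ 0.2  1.1 -0.1] t 16.05
clock: 16.68
eef_pos: [605.9, 16.6, 31.9]
eef_rot: [-3.136, 0.029, -0.086]
wrist_force: [0.3, 0.0, 0.8]
finger_gap: 51.7
board -3.6 56.3 z 31.9 yaw-rel 0.33 F [0.3 0.  0.8] t 16.68
```

```bash
python3 -m handwheel '[[0.0015,0,0,0.2],[0.003,0,0,0.2],[0.0045,0,0,0.2],[0.0055,0,0,0.2]]';python3 st.py
python3 -m handwheel '[[-0.015,0,0,0],[-0.015,0.045,0,0],[-0.015,0.09,0,0],[-0.015,0.09,0,0]]';python3 st.py
```

```text
clock: 17.18
eef_pos: [609.2, 16.4, 31.8]
eef_rot: [-3.137, 0.036, -0.089]
wrist_force: [-23.5, 0.8, 17.3]
finger_gap: 51.8
board -0.4 56.4 z 31.8 yaw-rel 0.13 F [-23.5   0.8  17.3] t 17.18
clock: 17.68
eef_pos: [586.0, -74.3, 31.9]
eef_rot: [-3.137, 0.036, -0.093]
wrist_force: [0.0, -0.0, -0.1]
finger_gap: 51.4
board -15.2 -36.0 z 31.9 yaw-rel -0.05 F [ 0.  -0.  -0.1] t 17.68
```

```bash
python3 -m handwheel '[[0.006,0,0,0],[0.011,0,0,0],[0.014,0,0,0],[0.0155,0,0,0],[0.017,0,0,0]]';python3 st.py
python3 -m handwheel '[[-0.015,0,0,0],[-0.015,0.045,0,0],[-0.015,0.09,0,0],[-0.015,0.09,0,0]]';python3 st.py
```

```text
clock: 18.3
eef_pos: [600.7, -74.8, 31.3]
eef_rot: [-3.136, 0.042, -0.092]
wrist_force: [-27.2, 4.8, 18.0]
finger_gap: 51.8
board -0.5 -35.2 z 31.3 yaw-rel -0.0 F [-27.2   4.8  18. ] t 18.3
clock: 18.8
eef_pos: [577.4, -165.1, 31.4]
eef_rot: [-3.136, 0.042, -0.094]
wrist_force: [-1.4, 1.2, 0.4]
finger_gap: 51.5
board -15.5 -127.3 z 31.4 yaw-rel -0.16 F [-1.4  1.2  0.4] t 18.8
```

```bash
python3 -m handwheel '[[0.006,0,0,0],[0.011,0,0,0],[0.014,0,0,0],[0.0155,0,0,0],[0.017,0,0,0]]';python3 st.py
```

```text
clock: 19.42
eef_pos: [592.2, -165.6, 30.6]
eef_rot: [-3.135, 0.049, -0.093]
wrist_force: [-25.5, 6.0, 17.7]
finger_gap: 51.9
board -0.6 -126.4 z 30.6 yaw-rel -0.1 F [-25.5   6.   17.7] t 19.43
```

```bash
python3 -m handwheel '[[-0.015,0,0,0],[-0.03,0,-0.055,0],[-0.04,0,-0.115,0],[-0.05,0,-0.175,0],[-0.06,0.01,-0.235,0]]'
python3 -m handwheel '[[-0.025,0.035,-0.04,0],[-0.05,0.07,-0.08,0],[-0.075,0.11,-0.12,0],[-0.1,0.15,-0.13,0],[-0.115,0.18,-0.13,0]]'
python3 -m handwheel '[[0,0,0,0]]';python3 st.py
python3 - <<'E'
from h import *
for n in("wrist","scene","side"):
    c=cams.get_calibration(n);np.save(f"pics/{n}3.npy",c,allow_pickle=True);cv2.imwrite(f"pics/{n}3.png",cams.camera(n)[:,:,::-1])
a=cv2.imread("pics/wrist3.png");b=cv2.imread("pics/scene1.png")[240:330,130:230];b=cv2.resize(b,None,fx=4.6,fy=4.6)
s=cv2.resize(a,None,fx=.8,fy=.8);o=np.zeros((414,800,3),np.uint8);o[:336,:448]=s;b=cv2.resize(b,(352,317));o[:317,448:]=b;cv2.imwrite("pics/m3.png",o)
E
```

```text
clock: 20.05
eef_pos: [542.5, -171.8, 270.4]
eef_rot: [-3.135, 0.048, -0.092]
wrist_force: [-0.5, -0.6, 1.2]
finger_gap: 51.8
clock: 20.68
eef_pos: [416.8, -342.9, 405.9]
eef_rot: [-3.137, 0.047, -0.093]
wrist_force: [0.5, -0.0, 0.2]
finger_gap: 51.6
clock: 20.8
eef_pos: [416.1, -344.0, 405.8]
eef_rot: [-3.137, 0.047, -0.095]
wrist_force: [-0.0, 0.8, -0.5]
finger_gap: 51.6
board -159.7 -320.2 z 405.8 yaw-rel -0.18 F [-0.   0.8 -0.5] t 20.8
```

View pics/m3.png

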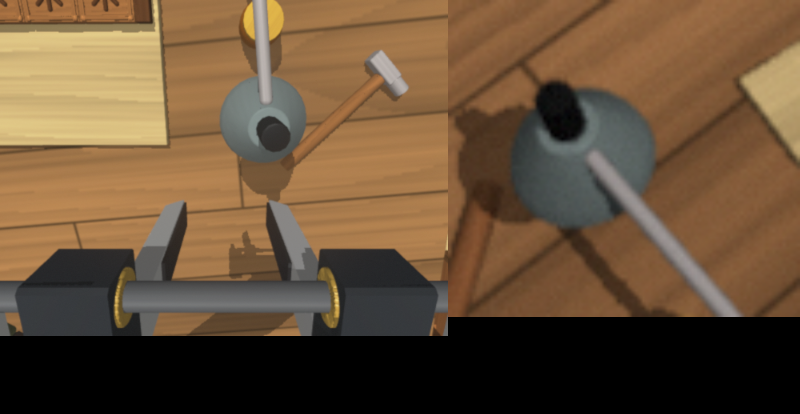

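The left part (wrist) shows the lamp head with the knob top near (344,168) and the round rim centred near (329,149), in original pixels. The right part (scene) shows the knob top near (161,268).

Run:
```python
from h import *
w=np.load("pics/wrist3.npy",allow_pickle=True).item();s=np.load("pics/scene1.npy",allow_pickle=True).item()
im=cv2.imread("pics/wrist3.png");g=im.max(2)
d=cv2.inRange(g,0,75)[80:240,260:400];k,l,st,ce=cv2.connectedComponentsWithStats(d)
for i in range(1,k):
    if st[i,4]>100:print("knob",st[i],ce[i]+[260,80])
h=cv2.cvtColor(im,cv2.COLOR_BGR2HSV);m=cv2.inRange(h,(75,15,40),(110,120,200));m[260:]=0
m=cv2.morphologyEx(m,cv2.MORPH_OPEN,np.ones((7,7)));t=cv2.convexHull(max(cv2.findContours(m,0,2)[0],key=cv2.contourArea))
P=cast(w,t[:,0],195)[:,:2].astype(np.float32);print("rim@195",cv2.minEnclosingCircle(P),cv2.fitEllipse(P))
print("tri knob top",tri(w,(344,167.5),s,(160.7,267.6)))
for z in(280,295,310):
    p=cast(w,(344,167.5),z)[0];print(p,np.hypot(*(p[:2]-[773.4,-386.7])))
for n in("wrist","scene"):
    c=w if n=="wrist" else s
```

```text
knob [  61   65   42   46 1407] [341.14072495 167.71357498]
rim@195 ((450.91973876953125, -391.9620056152344), 41.037315368652344) ((452.2519836425781, -392.3910827636719), (73.90516662597656, 82.93183898925781), 65.54904174804688)
tri knob top (array([ 447.51255408, -391.2261476 ,  310.67298158]), np.float64(1.456855728012024))
[ 441.68714831 -395.04367526  280.        ] 331.81777061370315
[ 444.76943872 -392.89441675  295.        ] 328.68893593048944
[ 447.85172914 -390.74515824  310.        ] 325.57340180654535
```

```bash
python3 -m handwheel '[[0.015,0.015,0,-8],[0.025,0.03,0.02,-16],[0.034,0.0445,0.04,-24],[0.037,0.0445,0.06,-32],[0.037,0.0445,0.06,-40]]'
python3 -m handwheel '[[0,0,0,0]]';python3 st.py
python3 - <<'E'
from h import *
s=read_state();print(s['joints'].round(3))
c=cams.get_calibration("wrist");im=cams.camera("wrist")[:,:,::-1].copy();cv2.imwrite("pics/wrist4.png",im);np.save("pics/wrist4.npy",c,allow_pickle=True)
d=cv2.inRange(im.max(2),0,75)[80:245,200:400];k,l,st,ce=cv2.connectedComponentsWithStats(d)
for i in range(1,k):
    if st[i,4]>100:print("knob",st[i],ce[i]+[200,80])
print(proj(c,[[446,-391.5,303],[446,-391.5,260],[449,-391.5,303]]))
E
```

```text
clock: 21.58
eef_pos: [448.1, -388.0, 342.1]
eef_rot: [-3.104, 0.033, 0.613]
wrist_force: [-0.5, 0.3, 0.9]
finger_gap: 51.8
clock: 21.7
eef_pos: [448.9, -387.1, 342.0]
eef_rot: [-3.104, 0.033, 0.614]
wrist_force: [0.1, -0.3, -0.5]
finger_gap: 51.8
board -123.1 -360.1 z 342.0 yaw-rel 40.43 F [ 0.1 -0.3 -0.5] t 21.7
[-0.762  0.372  1.135 -0.025  1.678  0.193]
knob [  64  134   44   31 1069] [286.38353601 231.00093545]
[[287.29080715 252.90534938]
 [288.81410499 229.11313831]
 [290.17624946 249.17745108]]
```

View pics/wrist4.png

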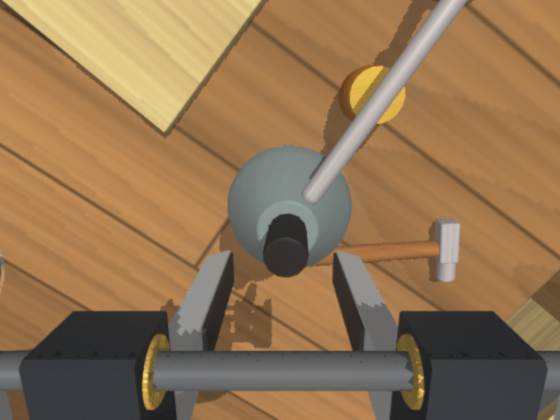

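The knob top is at (286,257), centred between the open fingers and where predicted. I'll descend and grip.

```bash
python3 -m handwheel '[[-0.002,0.002,0.02,0],[-0.002,0.002,0.042,0],[-0.002,0.002,0.062,0],[-0.002,0.002,0.062,0]]'
python3 -m handwheel '[[0,0,0,0],[0,0,0,0],[0,0,0,0],[0,0,0,0]]' 1 20;python3 st.py
```

```text
clock: 22.25
eef_pos: [445.4, -388.4, 279.0]
eef_rot: [-3.102, 0.033, 0.61]
wrist_force: [-0.5, 0.2, -0.6]
finger_gap: 51.9
clock: 22.75
eef_pos: [445.8, -388.5, 279.7]
eef_rot: [-3.104, 0.033, 0.61]
wrist_force: [2.1, 1.0, 3.1]
finger_gap: 28.1
board -126.1 -361.8 z 279.7 yaw-rel 40.22 F [2.1 1.  3.1] t 22.75
```

```bash
cat > arc.py <<'E'
from h import *;import sys
from scipy.spatial.transform import Rotation as Ro
s=read_state();p=s['eef_pos'];R=Ro.from_euler('xyz',s['eef_rot']).as_matrix();P=np.array([773.4,-386.7])
g=p-11*R[:,2];v=g[:2]-P;r=np.hypot(*v);th=np.degrees(np.arctan2(v[1],v[0]))%360;print("th",th,"r",r,"F",s['wrist_force'].round(1))
for a in map(float,sys.argv[1:]):
    t=np.radians(th-a);q=P+r*np.array([np.cos(t),np.sin(t)]);print(a,(R.T@np.r_[q-g[:2],0]).round(1))
E
python3 arc.py 5 10 15 20 25
```

```text
th 180.34346739814214 r 327.1044777634466 F [2.1 1.  3.1]
5.0 [ 17.2 -22.8   0.3]
10.0 [ 36.3 -43.9   0.5]
15.0 [ 57.2 -63.4   0.5]
20.0 [ 79.8 -80.9   0.5]
25.0 [103.7 -96.4   0.3]
```

```bash
python3 -m handwheel '[[0.0172,-0.0228,0.0003,5],[0.0363,-0.0439,0.0005,10],[0.0572,-0.0634,0.0005,15],[0.0798,-0.0809,0.0005,20],[0.1037,-0.0964,0.0003,25]]'; python3 arc.py 5 10 15 20 25
```

```text
clock: 23.38
eef_pos: [475.6, -249.9, 279.6]
eef_rot: [-3.122, 0.046, 0.17]
wrist_force: [8.0, -8.0, -3.9]
finger_gap: 27.8
th 155.30239332416818 r 327.20380714028323 F [ 8.  -8.  -3.9]
5.0 [ 17.1 -22.8  -0.4]
10.0 [ 36.2 -44.1  -0.8]
15.0 [ 57.  -63.6  -1.4]
20.0 [ 79.5 -81.2  -2.1]
25.0 [103.4 -96.8  -2.9]
```

```bash
python3 -m handwheel '[[0.0171,-0.0228,-0.0004,5],[0.0362,-0.0441,-0.0008,10],[0.057,-0.0636,-0.0014,15],[0.0795,-0.0812,-0.0021,20],[0.1034,-0.0968,-0.0029,25]]'; python3 arc.py 5 10 15 18 19
```

```text
clock: 24.0
eef_pos: [561.5, -136.8, 279.6]
eef_rot: [3.138, 0.05, -0.27]
wrist_force: [4.1, -10.6, -1.1]
finger_gap: 27.4
th 130.23907453565837 r 327.1924265773994 F [  4.1 -10.6  -1.1]
5.0 [ 17.1 -22.9  -0.9]
10.0 [ 36.1 -44.1  -2. ]
15.0 [ 56.8 -63.7  -3.1]
18.0 [ 70.1 -74.5  -3.8]
19.0 [ 74.6 -78.   -4. ]
```

```bash
python3 -m handwheel '[[0.0171,-0.0229,-0.0009,5],[0.0361,-0.0441,-0.002,10],[0.0568,-0.0637,-0.0031,15],[0.0701,-0.0745,-0.0038,18],[0.0746,-0.078,-0.004,19]]'; python3 -m handwheel '[[0,0,0,0]]'; python3 arc.py; python3 st.py
python3 - <<'E'
from h import *
for n in("scene","side","wrist"):
    np.save(f"pics/{n}5.npy",cams.get_calibration(n),allow_pickle=True);cv2.imwrite(f"pics/{n}5.png",cams.camera(n)[:,:,::-1])
E
```

```text
clock: 24.62
eef_pos: [654.8, -81.8, 279.4]
eef_rot: [3.121, 0.047, -0.603]
wrist_force: [-1.0, -5.8, 0.4]
finger_gap: 27.8
clock: 24.75
eef_pos: [655.1, -81.7, 279.4]
eef_rot: [3.122, 0.046, -0.603]
wrist_force: [3.5, 0.3, 1.5]
finger_gap: 28.1
th 111.11596299254954 r 326.8335833389728 F [3.5 0.3 1.5]
board 54.3 -37.1 z 279.4 yaw-rel -29.3 F [3.5 0.3 1.5] t 24.75
```

```bash
python3 - <<'E'
from h import *
c=np.load("pics/wrist2.npy",allow_pickle=True).item();im=cv2.imread("pics/wrist2.png");g=im.max(2)
o=np.array([604.4,-39.8]);a=np.radians(-5.25);M=np.array([[np.cos(a),np.sin(a)],[-np.sin(a),np.cos(a)]])
d=cv2.inRange(g,0,95)[65:145,170:475];d=cv2.morphologyEx(d,cv2.MORPH_OPEN,np.ones((5,5)))
k,l,st,ce=cv2.connectedComponentsWithStats(d)
for i in range(1,k):
    if st[i,4]>400:
        p=cast(c,ce[i]+[170,65],40)[0];print(ce[i]+[170,65],p.round(1),(M@(p[:2]-o)).round(1))
E
python3 arc.py 1
```

```text
[431.67969414 108.8411215 ] [ 642.3 -173.1   40. ] [  50.  -129.3]
[324.79316547 110.56205036] [650.5 -80.   40. ] [ 49.6 -35.8]
[220.88336933  92.45572354] [674.8   8.6  40. ] [65.7 54.6]
[222.90065147 121.59934853] [650.3  10.5  40. ] [41.1 54.3]
th 111.18572303930321 r 326.8477293305253 F [ 4.3 -1.4 -0.6]
1.0 [ 3.2 -4.7 -0.2]
```

```bash
python3 -m handwheel '[[0,0,0,0],[0,0,0,0],[0,0,0,0],[0,0,0,0]]' 0.4
python3 -m handwheel '[[0,0,-0.015,0],[0,0,-0.04,0],[0,0,-0.08,0],[0,0,-0.11,0],[-0.04,0,-0.12,0]]'
python3 -m handwheel '[[-0.05,0,0,0],[-0.1,0,0,0],[-0.15,0.0,0,0],[-0.2,0.0,0,0],[-0.2,0.0,0,0]]';python3 st.py
python3 - <<'E'
from h import *
for n in("scene","side","wrist"):
    np.save(f"pics/{n}6.npy",cams.get_calibration(n),allow_pickle=True);cv2.imwrite(f"pics/{n}6.png",cams.camera(n)[:,:,::-1])
a=[cv2.imread(f"pics/{n}6.png") for n in("scene","wrist")]
s=cv2.resize(a[0][180:350,200:410],(400,324),interpolation=2);w=cv2.resize(a[1],(400,300));o=np.zeros((324,800,3),np.uint8);o[:,:400]=s;o[:300,400:]=w;cv2.imwrite("pics/m6.png",o)
E
```

```text
clock: 25.4
eef_pos: [654.7, -81.9, 279.4]
eef_rot: [3.122, 0.046, -0.603]
wrist_force: [0.3, 0.6, -0.0]
finger_gap: 56.1
clock: 26.02
eef_pos: [628.7, -61.2, 402.1]
eef_rot: [3.122, 0.045, -0.604]
wrist_force: [0.5, 0.3, -0.5]
finger_gap: 56.4
clock: 26.65
eef_pos: [462.6, 53.6, 413.7]
eef_rot: [3.125, 0.042, -0.602]
wrist_force: [0.3, 1.0, 0.8]
finger_gap: 56.6
board -149.8 80.0 z 413.7 yaw-rel -29.25 F [0.3 1.  0.8] t 26.65
```

View pics/m6.png

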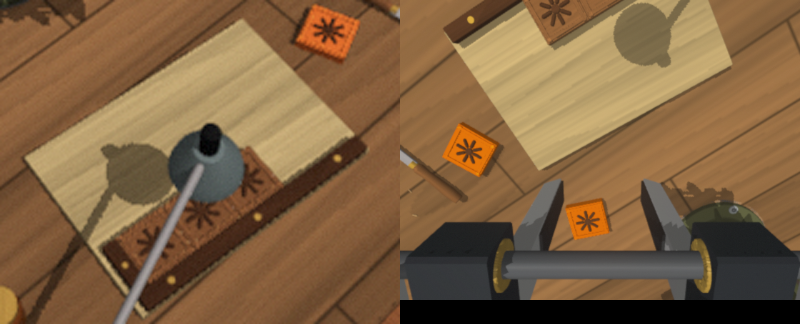

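The left part (scene) shows the row intact in the corner with the lamp head above the middle tile, knob top near (310,248). I'll check numerically with both fixed cameras.

Run:
```python
from h import *
out=[]
for n in("scene","side"):
    c=np.load(f"pics/{n}6.npy",allow_pickle=True).item();im=cv2.imread(f"pics/{n}6.png");h=cv2.cvtColor(im,cv2.COLOR_BGR2HSV)
    q=proj(c,[[655,-81,303],[655,-81,195]]);print(n,"pred",q.round(1).tolist())
    m=cv2.inRange(h,(80,20,40),(105,120,200));x,y=q[1].astype(int);mm=np.zeros_like(m);mm[y-45:y+40,x-50:x+50]=m[y-45:y+40,x-50:x+50]
    mm=cv2.morphologyEx(mm,cv2.MORPH_OPEN,np.ones((3,3)));cs=cv2.findContours(mm,0,2)[0]
    if cs:
        t=max(cs,key=cv2.contourArea);t=cv2.convexHull(t);P=cast(c,t[:,0],195)[:,:2].astype(np.float32);print("rim",cv2.minEnclosingCircle(P),cv2.boundingRect(t))
    w=cv2.resize(im[y-70:y+70,x-65:x+65],(390,420),interpolation=2);
    for p in q: cv2.circle(w,tuple(int(v) for v in (p-[x-65,y-70])*3),3,(0,255,255),-1)
    for X in [(647.8,-169.3),(656,-79.7),(664.2,9.9)]:
        p=proj(c,[[*X,40.5]])[0];cv2.circle(w,tuple(int(v) for v in (p-[x-65,y-70])*3),3,(0,255,0),-1)
    out.append(w)
cv2.imwrite("pics/m7.png",np.hstack(out))
```

```text
scene pred [[311.5, 250.1], [308.7, 268.4]]
rim ((663.6343994140625, -74.92100524902344), 20.550392150878906) (308, 263, 13, 14)
side pred [[233.4, 143.1], [236.0, 172.4]]
rim ((661.3118896484375, -91.03273010253906), 61.695980072021484) (221, 157, 32, 27)
```

View pics/m7.png

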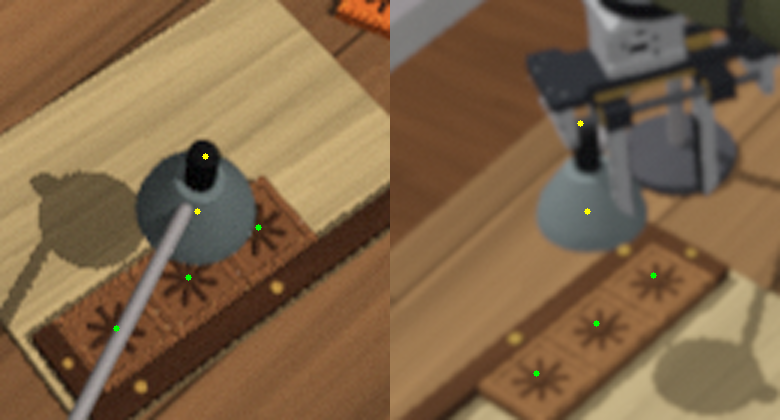

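```bash
python3 -c "
from cell import manip;print(manip.sign_off())"
```

```text
the job is handed in; nothing more can be done
None
```

I handed the job in at about 27 s. The three brown tiles are in a tight row in the corner, and the lamp is centred over the middle one.

**Tiles:** I pushed each tile to the fence with a two-finger pusher, then pushed the row along it to the end stop. A last press of about 25 N on each tile stopped within 0.2 mm of the others along the fence direction. In the last scene and side pictures the row is straight, shows no gaps, and sits on the computed slot points to about 2 mm.

**Lamp:** I gripped it by the knob, swung it about 69° to the middle tile and released it. The knob was about 2 mm from the slot by arm pose. In both cameras the head's offset matches the middle tile's, so it looks centred.

**Checks that disagreed or were incomplete:**
- **Rim fits:** the automatic fits of the lamp rim failed because of partial masks, so the head was judged by overlay instead.
- **Rosette fit:** the colour fit of the carved rosettes was noisy.
- **Swing radius:** it came out at 327 mm against the nominal 329 mm, with a side force on the knob of up to about 10 N during the swing.
- **Side view:** the gripper partly hid the knob in this picture.
- **Bystanders:** the arm never went down near the chisel, hammer or jar. I did not measure their positions again at the end.

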